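# Tip betel nuts from the lever dispenser into the dish

## Task

Push the round steel dish across the cupboard top until it stands under the spout of the betel-nut dispenser where it will catch the nuts. Then press down the square paddle of the dispenser's rocking lever with the fingertips so that its other end lifts the gate, keep it down until all three nuts have rolled into the dish, and let the lever come up again so the gate is shut. Only push and press: do not lift the dish or pick up any nut, and leave the other things where they are.

Things in the scene. Friction and masses are not known exactly. Their poses are not given: they have to be found in the camera images.
- dispenser: Fixed wood and steel betel-nut dispenser. Origin on the cupboard top (z 0) straight below the gate; +x points up the chute (nuts roll towards -x), +y towards the paddle, +z up. Wooden foot 12 mm thick: x -13..130, y -45..100 mm. Chute: x -44..110 mm, 38 mm wide, sloping 0.17 rad, top edge 75 mm high at the lip, 105 mm at the back. Lever lies along y at height 105 mm over x 0.
- lip (a point): Middle of the spout's lip (low open end of the chute floor), 47.5 mm above the cupboard top at dispenser x -44, y 0; the steel under it is 4 mm thick, so the dish passes below. Axes as dispenser. The dish pushed against the foot and centred has its middle about 20 mm in front of the lip (towards dispenser -x), at dispenser x -65, y 0.
- paddle (a point): Middle of the upper face of the square aluminium paddle, 44 x 44 x 6 mm. At rest 108 mm high, at dispenser x 0, y 160, 85 mm from the lever's pivot (y 75, height 105, between two wooden cheeks 116 mm high); nothing below it. Moves with the lever: at full press about 44 mm lower and 12 mm nearer the pivot. Axes as dispenser, tilting with the lever.
- gate_lever (a joint): Angle of the rocking lever, rad: 0 at rest (gate shut), 0.55 at its stop with the paddle fully down. The gate clears the nuts from about 0.35 and stands well clear at 0.45. A spring shuts it again when the paddle is let go; pressing takes about 2 N at first and 3 to 4 N at the stop.
- dish: Loose round open steel dish, 110 mm diameter at the rim, 102 mm at the foot, 32 mm high, wall and floor 3 mm thick, 0.1 to 0.2 kg, slides with ordinary friction. Origin at the centre of its underside, z up; round, so its yaw means nothing. Starts in front of the dispenser, to one side of the spout or the other.
- nut0_center (a point): Centre of betel nut 0, a loose brown ball of 26 mm diameter, about 12 g, next to the gate at the start, in a row in the chute.
- nut1_center (a point): Centre of betel nut 1, a loose brown ball of 26 mm diameter, about 12 g, the middle one at the start, in a row in the chute.
- nut2_center (a point): Centre of betel nut 2, a loose brown ball of 26 mm diameter, about 12 g, the farthest from the gate at the start, in a row in the chute.
- betel_box: Bystander: closed steel betel box, 65 x 89 mm, 40 mm high, loose, on the other side of the spout from the dish. Origin at the centre of its underside, long side along its y.
- tumbler: Bystander: steel tumbler, 66 mm diameter, 85 mm high, loose, beside the chute on the side away from the paddle. Origin at the centre of its underside.
- flashlight: Bystander: red plastic flashlight lying down, 150 mm long along its x, 44 mm thick, loose, behind the paddle. Origin under its middle, on the cupboard top.
- comb: Bystander: wooden comb lying flat, 150 x 36 x 7 mm, long along its x. Origin at the middle of its underside.
- vase: Bystander: small green glass vase, 64 mm diameter, 120 mm high, standing. Origin at the centre of its underside.

How it is judged:
By the outcome, as a careful person would: the job done as asked, in the order asked, and still so for the second after the job is handed in, with the robot touching nothing.
It also fails if it takes over 59 s, if anything falls off the work surface, if the arm or the gripper's body presses on something with over 40 N, if the wrist force passes 120 N, or if a joint passes its speed limit or range.

## Robot

A 6-joint arm with a two-finger parallel gripper is mounted at the origin on the work surface. World frame = base frame: x ahead of the robot, y to its left, z up, the work surface at z = 0. Lengths are in mm, angles in rad, forces in N, time in s.
With the tool pointing down it reaches from about 300 to 750 mm from the base axis. Payload 8.5 kg.
Tool frame: the origin (TCP) lies at the very end of the fingers, on their centre line; the grasp point (between the pads) lies env.grip_point_offset behind it (env.grip_point_offset is the distance from the TCP to the grasp point, in mm); z points along the fingers, y is the line along which they close (so a half turn about z gives the same grasp; the last joint's range is limited). The gripper opens to 85 mm and grips with 20 to 120 N. Pads are 22 mm wide; open, the fingers measure 114 mm over their backs; the gripper's body (76 mm by 85 mm) begins 54 mm behind the grasp point. The pads swing forward as they close: fully open they stand 13 mm farther back than shut.
Start: joints at [0.915, 0.381, 1.297, -0, 1.464, -0.215], TCP at [234.654, 497.411, 231.322] pointing down, gripper open.
Joint ranges: [-3.11, 3.11], [-0.89, 2.33], [0.22, 2.48], [-1.42, 4.56], [0.17, 2.85], [-2.88, 2.88]. Speed limits (rad/s): [2.39, 2.39, 3.14, 3.14, 3.14, 3.14].

## Interface

Orientations are given as a unit quaternion [x, y, z, w].
In Python, from workcell import readout, get_image, env gives the robot as it stands.
- The arm moves only by the shell command python3 -m jog 'ROWS'. ROWS is a JSON object of lists of equal length, an entry for each row: "rotation": the turn, a rotation vector about the tool's x, y, z scaled (see below), a list of three; "xyz": the shift along the tool's x, y, z scaled (see below), a list of three; "fingers": the closure, from 0 (fully open) to 1 (shut). A call has exactly 5 rows; each row shifts and turns the commanded pose from where the row before left it, along the tool's axes as they then stand; what a row does not reach is not made up. The controller multiplies each number of a shift by 40 cm and each number of a turn by pi rad. A row lasts 1/12 s, in which the tool goes at most 41.7 mm and 7.16 degrees, less where a joint would pass 70% of its speed; a pose out of reach is approached as far as the arm can. A call with a number of a shift or a turn outside -1 to 1 is refused whole. A call with a gripper value outside its range is refused whole. The fingers move at their own pace and stop on an object; the grip force is fixed at half the most. Time passes only in rows, so rows that do not move let the fingers close, or fill a call up. It gives the time, the measured TCP pose, the force, the opening and the grip force at its end, in the units of the state.
- readout.state(): the state, without advancing time (a new reading comes with each control period).
- get_image(name): name is "scene" or "top" or "wrist"; returns a dict with "frame" (384x512x3 uint8, red, green, blue), "range_z" (384x512 float32, mm along the optical axis (not along the pixel's ray), 0 where there is no reading), "fx", "fy", "cx", "cy" (pixels), "T" (4x4, takes a point from camera to world coordinates). Camera axes: x right, y down, z forward; pixel columns grow to the right and rows downward; lengths in mm; the calibration is good to about 2 mm. A picture is of the moment at which its call begins.
- env.hand_in(): hands the job in; it is judged then, once.
The state is a dict: "time": time; "joint_positions": joint angles; "qd": joint speeds; "effort": joint torques, N m; "tcp_pos": TCP position; "tcp_rot": TCP orientation; "force": force on the tool from outside, world axes, zero at the start; "moment": the same for the moment, N m; "finger_gap": finger opening in mm; "gripper_force": force on a finger pad.
Only numpy, scipy, OpenCV 4.12 (cv2) and the standard library are available. Lean on these libraries where they do the work, as an engineer would, in place of code of your own. Each camera call takes 0.05 s, during which the arm holds its last target. There are 200 camera calls.

## Working session

There is one attempt and no reset: what is moved stays moved. The work goes in short steps, Python scripts to look and compute and a shell command to move; the robot and the scene stay as the last step left them, time stands still between calls to the robot, and variables do not carry over. Pictures are saved under pics/ and viewed, at most 10 in all, crops included, and the job is handed in when it is done.

```bash
mkdir -p pics; ls
python3 - <<'E'
from workcell import readout,get_image,env
import cv2,numpy as np
s=readout.state();print(s['time'],s['tcp_pos'],s['tcp_rot'],env.grip_point_offset,s['finger_gap'])
for n in('top','scene'):
    d=get_image(n);np.savez(f'{n}0.npz',**d);cv2.imwrite(f'pics/{n}0.png',d['frame'][:,:,::-1]);print(n,d['fx'],np.round(d['T'],2).tolist())
E
```

```text
pics
0.0 [234.45200562 497.17671577 230.70747107] [ 2.18601053e-01  9.75814035e-01 -6.68255060e-04 -3.20014796e-04] 18.700000000000003 85.39273897614342
top 390.39063102434795 [[0.01, -1.0, 0.07, 531.44], [-1.0, -0.01, -0.01, 10.46], [0.01, -0.07, -1.0, 1196.99], [0.0, 0.0, 0.0, 1.0]]
scene 397.76302712616774 [[0.05, 0.75, -0.66, 1523.45], [1.0, -0.04, 0.02, -26.72], [-0.01, -0.66, -0.75, 1126.18], [0.0, 0.0, 0.0, 1.0]]
```

View pics/top0.png

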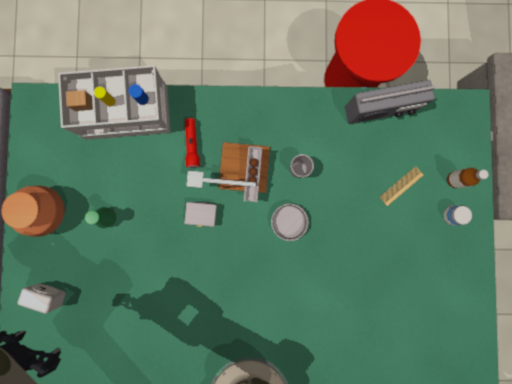

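View pics/scene0.png

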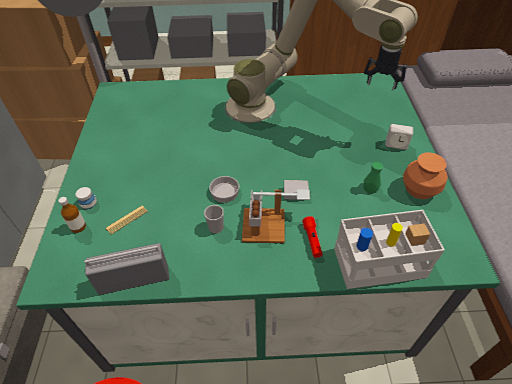

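The top view shows the dish at about (290,222) and the box at (201,214). The spout's low end is near (250,200), the paddle at (195,179), and the tumbler at (302,166). The chute opens towards the robot, and the lever runs to world +y. Next I'll measure these with the depth data.

```bash
cat > h.py <<'E'
import numpy as np,cv2
def cloud(d):
    v,u=np.mgrid[:384,:512];z=d['range_z']
    p=np.stack([(u-d['cx'])/d['fx']*z,(v-d['cy'])/d['fy']*z,z],-1)
    T=d['T'];return p@T[:3,:3].T+T[:3,3]
def ray(d,uv,h):
    uv=np.atleast_2d(uv).astype(float);r=np.c_[(uv[:,0]-d['cx'])/d['fx'],(uv[:,1]-d['cy'])/d['fy'],np.ones(len(uv))]@d['T'][:3,:3].T
    o=d['T'][:3,3];return o+r*((h-o[2])/r[:,2])[:,None]
E
python3 - <<'E'
from h import *
d=dict(np.load('top0.npz'));P=cloud(d);f=d['frame'].astype(int)
hsv=cv2.cvtColor(d['frame'],cv2.COLOR_RGB2HSV)
def roi(m,a,b,c,e):
    k=np.zeros_like(m);k[c:e,a:b]=m[c:e,a:b];return k
ok=hsv[...,1]<110
green=(hsv[...,0]>60)&(hsv[...,0]<95)&(hsv[...,1]>100)
print('table z',np.median(P[230:260,230:270,2]))
# dish
def big(m):
    n,l,s,c=cv2.connectedComponentsWithStats(m.astype(np.uint8));return l==1+np.argmax(s[1:,4])
m=big(roi(~green,262,320,195,250)); c=max(cv2.findContours(m.astype(np.uint8),0,1)[0],key=cv2.contourArea)
(x,y),r=cv2.minEnclosingCircle(c);q=ray(d,[[x,y],[x+r,y]],32);print('dish',x,y,r,q[0],abs(q[1]-q[0]))
# paddle
m=big(roi((P[...,2]>90)&(P[...,2]<125),182,206,168,190)&ok)
c=max(cv2.findContours(m.astype(np.uint8),0,1)[0],key=cv2.contourArea);rr=cv2.minAreaRect(c);print('paddle',rr,ray(d,rr[0],108),np.median(P[m][:,2]),P[m][:,:2].mean(0))
# lever
m=roi((P[...,2]>90)&(P[...,2]<130),206,240,170,195)&(f.min(-1)>120);v,u=np.nonzero(m);q=ray(d,np.c_[u,v],108);L=cv2.fitLine(q[:,:2].astype(np.float32),2,0,.01,.01).ravel();print('lever',len(u),L)
# foot: wood
m=big(roi((hsv[...,0]<20)&(hsv[...,1]>120),215,275,138,200));c=np.vstack(cv2.findContours(m.astype(np.uint8),0,1)[0]);rr=cv2.minAreaRect(c);print('foot',rr,ray(d,cv2.boxPoints(rr),12)[:,:2])
# chute
m=big(roi((P[...,2]>60)&(P[...,2]<125)&ok,238,272,140,208));v,u=np.nonzero(m);print('chute v',v.min(),v.max());
for k in range(142,206,5):
    uu=np.nonzero(m[k,238:272])[0]+238
    if len(uu):print(k,uu.min(),uu.max(),np.round(P[k,(uu.min()+uu.max())//2]))
m=big(roi(~green,180,220,198,224));c=max(cv2.findContours(m.astype(np.uint8),0,1)[0],key=cv2.contourArea);rr=cv2.minAreaRect(c);print('box',rr,ray(d,cv2.boxPoints(rr),40)[:,:2])
cv2.imwrite('pics/crop.png',cv2.resize(d['frame'][120:250,170:330,::-1],(800,650))[:600])
E
```

```text
table z 0.35870200483680037
dish 289.49627685546875 221.85633850097656 19.748184204101562 [ 524.71896869 -114.46407889   32.        ] [ 0.58573246 58.9708369   0.        ]
paddle ((195.73361206054688, 178.4303436279297), (18.92197036743164, 15.57214641571045), 5.194429397583008) [[643.70252082 156.77766491 108.        ]] 108.39232947902156 [643.9095058  159.88829136]
lever 129 [8.3259247e-02 9.9652791e-01 6.3728766e+02 8.2090652e+01]
foot ((235.01980590820312, 161.30198669433594), (28.557567596435547, 36.21935272216797), 5.710593223571777) [[656.02932943  98.93043354]
 [767.18328645  89.65127064]
 [759.48006825   2.43639032]
 [648.31862301  12.27261834]]
chute v 146 201
147 248 261 [735.  -5. 104.]
152 248 260 [727.  -6.  71.]
157 247 260 [713.  -3.  66.]
162 247 259 [694.  -3.  93.]
167 246 259 [681.  -1.  85.]
172 246 258 [667.  -1.  83.]
177 245 258 [652.   2.  81.]
182 238 257 [635.  13. 114.]
187 245 257 [626.   2.  54.]
192 244 256 [611.   4.  51.]
197 244 256 [596.   4.  53.]
box ((200.0, 212.0), (22.0, 34.0), 90.0) [[583.18452225 202.19217374]
 [584.25568142 101.69903199]
 [519.27032162 100.64743208]
 [518.27987279 200.7646357 ]]
```

View pics/crop.png

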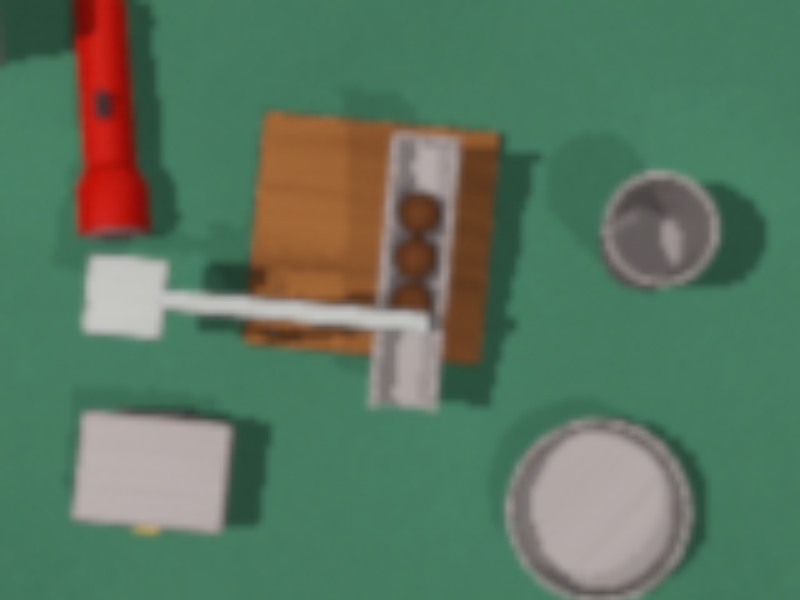

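The crop shows three nuts behind the gate (crop px ~(412,300), (414,258), (418,213)). The dish rim is centred at crop (599,510) and the paddle at (126,297).

Estimated poses:
- **Dispenser:** origin ≈ (630.5, 0), yaw ≈ −0.083 rad
- **Dish:** now at (525, −115), target ≈ (566, 6)
- **Push direction:** u = (0.32, 0.947)

I'll push with the fingers half open as a cradle, with tool y perpendicular to u. First step is the rotation.

```bash
cat > go.py <<'E'
import sys,numpy as np
from scipy.spatial.transform import Rotation as R
from workcell import readout
s=readout.state();r=R.from_quat(s['tcp_rot']);m=r.as_matrix()
print('t',s['time'],'tcp',np.round(s['tcp_pos'],1),'ytool',np.round(m[:,1],3),'F',np.round(s['force'],1),'gap',s['finger_gap'])
a=[float(x) for x in sys.argv[1:]]
if len(a)>=3:
    print('shift/400 in tool axes',np.round(r.inv().apply(np.array(a[:3])-s['tcp_pos'])/400,4))
if len(a)>3:
    dy=np.degrees(np.arctan2(m[1,1],m[0,1]));w=(a[3]-dy+180)%360-180
    print('turn about tool z /pi',-w/180)
E
python3 -m jog '{"rotation":[[0,0,0.0386],[0,0,0.0386],[0,0,0.0386],[0,0,0.0386],[0,0,0.0386]],"xyz":[[0,0,0],[0,0,0],[0,0,0],[0,0,0],[0,0,0]],"fingers":[0.4,0.4,0.4,0.4,0.4]}'
python3 -m jog '{"rotation":[[0,0,0.0386],[0,0,0.0386],[0,0,0.0386],[0,0,0.0386],[0,0,0.0386]],"xyz":[[0,0,0],[0,0,0],[0,0,0],[0,0,0],[0,0,0]],"fingers":[0.4,0.4,0.4,0.4,0.4]}'
python3 -m jog '{"rotation":[[0,0,0.0386],[0,0,0.0386],[0,0,0],[0,0,0],[0,0,0]],"xyz":[[0,0,0],[0,0,0],[0,0,0],[0,0,0],[0,0,0]],"fingers":[0.4,0.4,0.4,0.4,0.4]}'
python3 go.py 493 -210 230 -18.7
```

```text
time: 0.52
tcp_pos: [234.5, 497.3, 231.0]
tcp_rot: [0.503, 0.865, -0.0, -0.0]
force: [-0.2, -0.4, -0.7]
finger_gap: 51.4
gripper_force: 0.0
time: 0.93
tcp_pos: [234.5, 497.3, 230.9]
tcp_rot: [0.738, 0.675, -0.0, 0.0]
force: [0.6, 0.8, -0.2]
finger_gap: 50.9
gripper_force: 0.0
time: 1.35
tcp_pos: [234.6, 497.3, 231.1]
tcp_rot: [0.811, 0.585, -0.0, 0.0]
force: [-0.1, -0.1, -0.8]
finger_gap: 51.1
gripper_force: 0.0
t 1.35 tcp [234.6 497.3 231.1] ytool [ 0.949 -0.316 -0.   ] F [-0.1 -0.1 -0.8] gap 51.134183189320325
shift/400 in tool axes [-1.4735  1.1719  0.0033]
turn about tool z /pi 0.0015061782685952116
```

```bash
python3 -m jog '{"rotation":[[0,0,0],[0,0,0],[0,0,0],[0,0,0],[0,0,0]],"xyz":[[-0.0735,0.0585,0],[-0.0735,0.0585,0],[-0.0735,0.0585,0],[-0.0735,0.0585,0],[-0.0735,0.0585,0]],"fingers":[0.4,0.4,0.4,0.4,0.4]}' >/dev/null
python3 -m jog '{"rotation":[[0,0,0],[0,0,0],[0,0,0],[0,0,0],[0,0,0]],"xyz":[[-0.0735,0.0585,0],[-0.0735,0.0585,0],[-0.0735,0.0585,0],[-0.0735,0.0585,0],[-0.0735,0.0585,0]],"fingers":[0.4,0.4,0.4,0.4,0.4]}'
python3 -m jog '{"rotation":[[0,0,0],[0,0,0],[0,0,0],[0,0,0],[0,0,0]],"xyz":[[-0.0735,0.0585,0],[-0.0735,0.0585,0],[-0.0735,0.0585,0],[-0.0735,0.0585,0],[-0.0735,0.0585,0]],"fingers":[0.4,0.4,0.4,0.4,0.4]}' >/dev/null
python3 -m jog '{"rotation":[[0,0,0],[0,0,0],[0,0,0],[0,0,0],[0,0,0]],"xyz":[[-0.0735,0.0585,0],[-0.0735,0.0585,0],[-0.0735,0.0585,0],[-0.0735,0.0585,0],[-0.0735,0.0585,0]],"fingers":[0.4,0.4,0.4,0.4,0.4]}' >/dev/null
python3 go.py 493 -210 12 -18.7
python3 - <<'E'
from h import *
from workcell import get_image
d=get_image('wrist');np.savez('w1.npz',**d);cv2.imwrite('pics/w1.png',d['frame'][:,:,::-1])
P=cloud(d);m=(P[...,2]>28)&(P[...,2]<38)&(abs(P[...,0]-525)<80)&(abs(P[...,1]+115)<80)
c,r=cv2.minEnclosingCircle(P[m][:,:2].astype(np.float32));print('dish',m.sum(),c,r)
E
```

```text
time: 2.18
tcp_pos: [362.6, 142.3, 231.5]
tcp_rot: [0.811, 0.585, 0.0, 0.0]
force: [0.8, 0.9, 0.4]
finger_gap: 51.2
gripper_force: 0.0
t 3.0167 tcp [ 490.5 -211.2  231.3] ytool [ 0.948 -0.317  0.   ] F [ 0.8  0.2 -0.3] gap 51.198906691227336
shift/400 in tool axes [0.0049 0.0049 0.5482]
turn about tool z /pi 0.0011754713602025882
dish 1067 (525.6940307617188, -114.10392761230469) 54.78596878051758
```

View pics/w1.png

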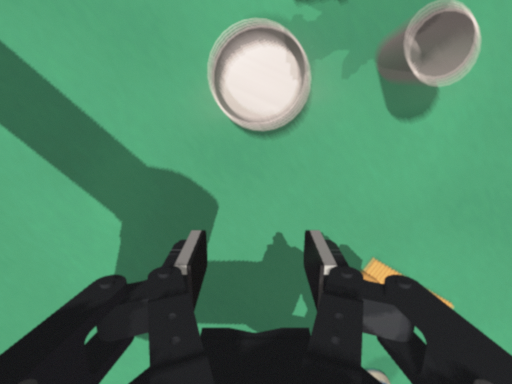

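The wrist view shows the dish centred between the fingers, its rim at about (260,75), with the comb and tumbler clear. The dish is at (525.7, −114.1) with radius 54.8, which matches the given size. Now I'll lower the tool and push.

```bash
python3 -m jog '{"rotation":[[0,0,0],[0,0,0],[0,0,0],[0,0,0],[0,0,0]],"xyz":[[0,0.005,0.09],[0,0,0.09],[0,0,0.09],[0,0,0.09],[0,0,0.09]],"fingers":[0.4,0.4,0.4,0.4,0.4]}' >/dev/null
python3 -m jog '{"rotation":[[0,0,0],[0,0,0],[0,0,0],[0,0,0],[0,0,0]],"xyz":[[0,0,0.04],[0,0,0.03],[0,0,0.02],[0,0,0.008],[0,0,0]],"fingers":[0.4,0.4,0.4,0.4,0.4]}'
python3 -m jog '{"rotation":[[0,0,0],[0,0,0],[0,0,0],[0,0,0],[0,0,0]],"xyz":[[0.02,0,0],[0.02,0,0],[0.02,0,0],[0.02,0,0],[0.02,0,0]],"fingers":[0.4,0.4,0.4,0.4,0.4]}'
python3 -m jog '{"rotation":[[0,0,0],[0,0,0],[0,0,0],[0,0,0],[0,0,0]],"xyz":[[0.02,0,0],[0.02,0,0],[0.02,0,0],[0.02,0,0],[0.02,0,0]],"fingers":[0.4,0.4,0.4,0.4,0.4]}'
python3 - <<'E'
from h import *
from workcell import get_image
d=get_image('wrist');P=cloud(d);m=(P[...,2]>28)&(P[...,2]<36)&(abs(P[...,0]-550)<90)&(abs(P[...,1]+80)<80)
cv2.imwrite('pics/w2.png',d['frame'][:,:,::-1]);c,r=cv2.minEnclosingCircle(P[m][:,:2].astype(np.float32));print('dish',m.sum(),c,r)
E
python3 go.py
```

```text
time: 3.9
tcp_pos: [492.2, -209.9, 11.9]
tcp_rot: [0.812, 0.584, -0.0, -0.0]
force: [0.6, -0.3, 0.3]
finger_gap: 51.3
gripper_force: 0.0
time: 4.32
tcp_pos: [505.4, -171.0, 12.5]
tcp_rot: [0.812, 0.584, 0.0, 0.0]
force: [0.6, -0.4, -0.3]
finger_gap: 51.6
gripper_force: 0.0
time: 4.73
tcp_pos: [518.0, -133.4, 12.2]
tcp_rot: [0.812, 0.583, 0.0, 0.0]
force: [-1.0, -2.6, 1.5]
finger_gap: 50.8
gripper_force: 1.0
dish 8235 (533.6699829101562, -87.50086975097656) 64.4346694946289
t 4.7833 tcp [ 518.2 -132.2   12.1] ytool [ 0.948 -0.319 -0.   ] F [ 0.1  1.2 -0. ] gap 51.104184282129786
```

View pics/w2.png

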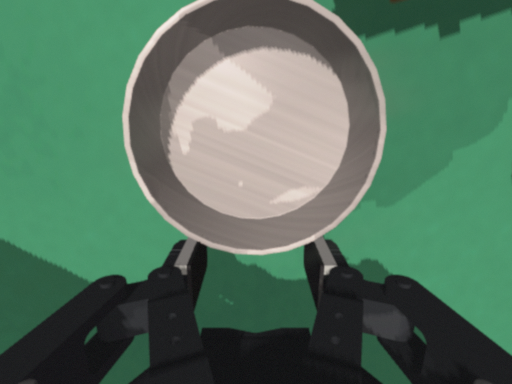

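The dish sits evenly in the cradle: rim centre about (255,122), touching both pads. About 86 mm remain, so I'll push 80 mm and look.

```bash
python3 -m jog '{"rotation":[[0,0,0],[0,0,0],[0,0,0],[0,0,0],[0,0,0]],"xyz":[[0.02,0,0],[0.02,0,0],[0.02,0,0],[0.02,0,0],[0.02,0,0]],"fingers":[0.4,0.4,0.4,0.4,0.4]}'
python3 -m jog '{"rotation":[[0,0,0],[0,0,0],[0,0,0],[0,0,0],[0,0,0]],"xyz":[[0.02,0,0],[0.02,0,0],[0.02,0,0],[0.015,0,0],[0.015,0,0]],"fingers":[0.4,0.4,0.4,0.4,0.4]}'
python3 - <<'E'
from h import *
from workcell import get_image
d=get_image('scene');np.savez('s2.npz',**d)
w=get_image('wrist');np.savez('w3.npz',**w)
a=cv2.resize(d['frame'][140:260,180:340,::-1],(800,600));b=cv2.resize(w['frame'][:,:,::-1],(400,300))
cv2.imwrite('pics/s2.png',cv2.resize(np.hstack([cv2.resize(a,(400,300)),b]),(800,300)))
E
python3 go.py
```

```text
time: 5.2
tcp_pos: [530.7, -95.4, 12.1]
tcp_rot: [0.812, 0.583, -0.0, -0.0]
force: [-0.7, -1.3, 0.8]
finger_gap: 51.4
gripper_force: 0.5
time: 5.62
tcp_pos: [542.2, -61.4, 12.1]
tcp_rot: [0.812, 0.583, -0.0, -0.0]
force: [-1.0, -1.4, 0.9]
finger_gap: 51.6
gripper_force: 0.5
t 5.7167 tcp [542.2 -61.2  12.1] ytool [ 0.948 -0.319 -0.   ] F [ 0.2 -1.  -0.3] gap 51.14786925426535
```

View pics/s2.png

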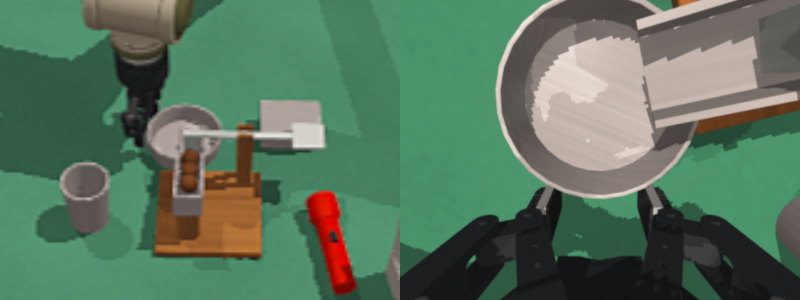

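The left half (scene) shows the dish at the spout. The right half (wrist) shows the lip overlapping the dish's right side, at about (317,96) in full-resolution pixels. Now I'll measure dish centre against lip.

```bash
cat > dish.py <<'E'
from h import *
def dish(d):  # rim outer edge: from low-z/green boundary, left & lower arc
    hsv=cv2.cvtColor(d['frame'],cv2.COLOR_RGB2HSV);P=cloud(d)
    m=(P[...,2]>28)&(P[...,2]<34)&(hsv[...,1]<70)&(d['frame'].min(-1)>90)
    q=P[m][:,:2];q=q[(np.abs(q-[561,0])<75).all(1)]
    best=None;rng=np.random.default_rng(0)
    for _ in range(800):
        a=q[rng.choice(len(q),3,False)];A=np.c_[2*a,np.ones(3)]
        try:s=np.linalg.solve(A,(a**2).sum(1))
        except Exception:continue
        r=np.sqrt(max(0,s[2]+s[0]**2+s[1]**2))
        if not 51<r<57:continue
        k=np.abs(np.linalg.norm(q-s[:2],axis=1)-r)<1.5
        if best is None or k.sum()>best[0]:best=(k.sum(),s[:2],r)
    return best,len(q)
E
python3 - <<'E'
from dish import *
d=dict(np.load('w3.npz'));print(dish(d));P=cloud(d)
print('lip',ray(d,[317,96],47.5)[0])
p=[(637,20),(655,128)]
for u,v in p:
    print(ray(d,[(u-400)*1.28,v*1.28],75)[0])
m=(P[...,2]>40)&(P[...,2]<85);q=P[m];x0=np.percentile(q[:,0],1);print('chute low x',x0,[np.round(q[(abs(q[:,0]-x)<3)][:,1][[0,-1]].tolist()+[q[abs(q[:,0]-x)<3][:,1].min(),q[abs(q[:,0]-x)<3][:,1].max()],1) for x in (595,605,615)])
E
```

```text
((np.int64(4023), array([561.46367262,  -3.85803646]), np.float64(52.633033973802824)), 4572)
lip [587.06239998   3.67246208  47.5       ]
[582.72634446  21.7571122   75.        ]
[579.4570772  -13.08828398  75.        ]
chute low x 490.5576423768911 [array([ 21.8, -84.9, -87.2,  22.6]), array([ 21.4, -68.3, -69.6,  21.6]), array([ 18.1, -17.4, -17.6,  18.6])]
```

The lip is at (587, 4) as expected and the dish at (561.5, −3.9). I'll push 11 mm more, back off along the same line, and raise.

```bash
python3 -m jog '{"rotation":[[0,0,0],[0,0,0],[0,0,0],[0,0,0],[0,0,0]],"xyz":[[0.01,0,0],[0.01,0,0],[0.008,0,0],[0,0,0],[0,0,0]],"fingers":[0.4,0.4,0.4,0.4,0.4]}'
python3 -m jog '{"rotation":[[0,0,0],[0,0,0],[0,0,0],[0,0,0],[0,0,0]],"xyz":[[-0.01,0,0],[-0.04,0,0],[-0.05,0,0],[-0.05,0,0],[-0.05,0,0]],"fingers":[0.4,0.4,0.4,0.4,0.4]}'
python3 -m jog '{"rotation":[[0,0,0],[0,0,0],[0,0,0],[0,0,0],[0,0,0]],"xyz":[[0,0,-0.1],[0,0,-0.1],[0,0,-0.1],[0,0,-0.1],[0,0,-0.1]],"fingers":[1,1,1,1,1]}'
python3 - <<'E'
from dish import *
from workcell import get_image
d=get_image('wrist');np.savez('w4.npz',**d);print(dish(d))
cv2.imwrite('pics/w4.png',d['frame'][:,:,::-1])
t=get_image('top');P=cloud(t);np.savez('t4.npz',**t);print(dish(t))
E
python3 go.py 643 157 212
```

```text
time: 6.13
tcp_pos: [545.6, -51.3, 12.1]
tcp_rot: [0.812, 0.583, 0.0, -0.0]
force: [-0.2, -0.5, -0.3]
finger_gap: 50.9
gripper_force: 0.0
time: 6.55
tcp_pos: [519.6, -128.4, 12.2]
tcp_rot: [0.812, 0.583, 0.0, 0.0]
force: [-0.1, 0.5, 0.3]
finger_gap: 51.3
gripper_force: 0.0
time: 6.97
tcp_pos: [519.4, -127.5, 214.3]
tcp_rot: [0.812, 0.583, 0.0, 0.0]
force: [1.4, -0.8, 0.4]
finger_gap: 0.0
gripper_force: 0.0
((np.int64(566), array([565.06227639,   5.21956776]), np.float64(52.97063768234885)), 613)
((np.int64(79), array([566.31966541,   6.61314907]), np.float64(52.85846075326354)), 89)
t 7.0667 tcp [ 521.9 -128.6  218.5] ytool [ 0.947 -0.32   0.012] F [-0.   0.  -0.5] gap 0.09923005845787695
shift/400 in tool axes [0.7733 0.0584 0.0157]
```

View pics/w4.png

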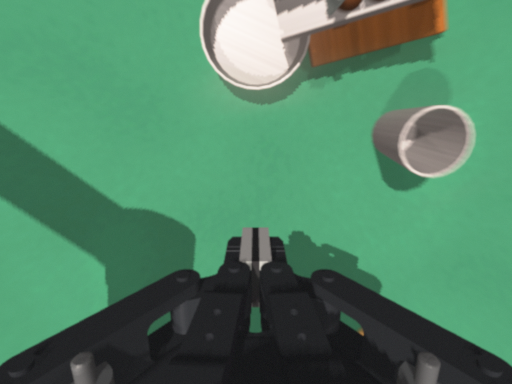

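The wrist view shows the dish under the lip, rim centre about (255,40). Measured at (565.5, 6), it matches the target. Fingers are closed, so I'm moving over the paddle.

```bash
python3 -m jog '{"rotation":[[0,0,0],[0,0,0],[0,0,0],[0,0,0],[0,0,0]],"xyz":[[0.0775,0.006,0],[0.0775,0.006,0],[0.0775,0.006,0],[0.0775,0.006,0],[0.0775,0.006,0]],"fingers":[1,1,1,1,1]}' >/dev/null
python3 -m jog '{"rotation":[[0,0,0],[0,0,0],[0,0,0],[0,0,0],[0,0,0]],"xyz":[[0.0775,0.006,0],[0.0775,0.006,0],[0.0775,0.006,0],[0.0775,0.006,0],[0.0775,0.006,0]],"fingers":[1,1,1,1,1]}' >/dev/null
python3 -m jog '{"rotation":[[0,0,0],[0,0,0],[0,0,0],[0,0,0],[0,0,0]],"xyz":[[0,0,0.06],[0,0,0.06],[0,0,0.04],[0,0,0.02],[0,0,0]],"fingers":[1,1,1,1,1]}'
python3 - <<'E'
from dish import *
from workcell import get_image
d=get_image('top');np.savez('t5.npz',**d);w=get_image('wrist');np.savez('w5.npz',**w)
a=cv2.resize(d['frame'][150:230,170:277,::-1],(400,300));b=cv2.resize(w['frame'][:,:,::-1],(400,300))
cv2.imwrite('pics/w5.png',np.hstack([a,b]))
E
python3 go.py 643 157 110
```

```text
time: 8.32
tcp_pos: [640.9, 158.3, 137.6]
tcp_rot: [0.812, 0.583, -0.002, -0.001]
force: [-0.4, 0.0, 0.2]
finger_gap: -0.0
gripper_force: 0.0
t 8.4167 tcp [642.2 158.5 140.7] ytool [ 0.947 -0.32   0.001] F [ 0.1 -1.4  0.4] gap 0.240433238633504
shift/400 in tool axes [-0.0029  0.0031  0.0767]
```

View pics/w5.png

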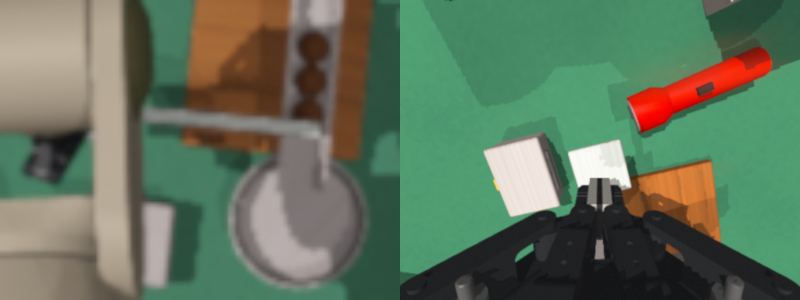

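On the left, the dish sits squarely under the spout with the nuts still behind the gate. On the right, the fingertips hang just over the paddle at about (600,185). Now I'll press, following the paddle's arc.

```bash
python3 -m jog '{"rotation":[[0,0,0],[0,0,0],[0,0,0],[0,0,0],[0,0,0]],"xyz":[[0,0.003,0.03],[0,0,0.025],[0,0,0.012],[0,0,0.008],[0,0,0]],"fingers":[1,1,1,1,1]}' 
python3 -m jog '{"rotation":[[0,0,0],[0,0,0],[0,0,0],[0,0,0],[0,0,0]],"xyz":[[-0.001,0,0.012],[-0.001,0,0.012],[-0.002,0,0.012],[-0.002,0.001,0.012],[-0.003,0.001,0.012]],"fingers":[1,1,1,1,1]}' 
python3 -m jog '{"rotation":[[0,0,0],[0,0,0],[0,0,0],[0,0,0],[0,0,0]],"xyz":[[-0.003,0.001,0.012],[-0.004,0.001,0.012],[-0.004,0.001,0.012],[-0.004,0.001,0.008],[0,0,0]],"fingers":[1,1,1,1,1]}' 
python3 go.py 639 148 66
```

```text
time: 8.83
tcp_pos: [642.6, 158.4, 109.2]
tcp_rot: [0.812, 0.583, -0.001, -0.0]
force: [0.5, -0.2, 1.0]
finger_gap: 0.1
gripper_force: 0.0
time: 9.25
tcp_pos: [642.6, 154.9, 85.8]
tcp_rot: [0.812, 0.583, 0.0, -0.0]
force: [0.1, 2.0, 1.6]
finger_gap: -0.1
gripper_force: 1.3
time: 9.67
tcp_pos: [642.2, 148.1, 68.3]
tcp_rot: [0.812, 0.583, 0.0, -0.0]
force: [0.7, 1.1, 3.8]
finger_gap: -0.1
gripper_force: 1.8
t 9.6667 tcp [642.2 148.1  68.3] ytool [ 0.947 -0.32  -0.   ] F [0.7 1.1 3.8] gap -0.11467883733481388
shift/400 in tool axes [-0.0029 -0.0075  0.0057]
```

```bash
for i in 1 2 3 4 5; do python3 -m jog '{"rotation":[[0,0,0],[0,0,0],[0,0,0],[0,0,0],[0,0,0]],"xyz":[[0,0,0],[0,0,0],[0,0,0],[0,0,0],[0,0,0]],"fingers":[1,1,1,1,1]}' >/dev/null; done
python3 - <<'E'
from dish import *
from workcell import get_image
d=get_image('top');s=get_image('scene')
a=cv2.resize(d['frame'][150:230,170:277,::-1],(400,300));b=cv2.resize(s['frame'][155:235,210:317,::-1],(400,300))
cv2.imwrite('pics/p6.png',np.hstack([a,b]))
E
python3 go.py
```

```text
t 11.85 tcp [642.1 148.6  68.5] ytool [ 0.948 -0.319  0.   ] F [ 0.7 -0.7  4. ] gap -0.17917764987078244
```

View pics/p6.png

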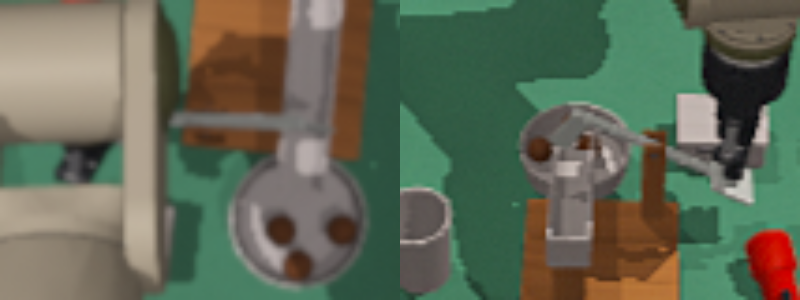

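All three nuts are in the dish (left half, at about (280,230), (343,230) and (297,265)) and the chute is empty. Next I'll release the lever gently along its arc, then lift clear.

```bash
python3 -m jog '{"rotation":[[0,0,0],[0,0,0],[0,0,0],[0,0,0],[0,0,0]],"xyz":[[0.004,-0.001,-0.012],[0.004,-0.001,-0.012],[0.004,-0.001,-0.012],[0.003,-0.001,-0.012],[0.003,-0.001,-0.012]],"fingers":[1,1,1,1,1]}' 
python3 -m jog '{"rotation":[[0,0,0],[0,0,0],[0,0,0],[0,0,0],[0,0,0]],"xyz":[[0.002,0,-0.012],[0.002,0,-0.012],[0.001,0,-0.012],[0.001,0,-0.012],[0,0,-0.02]],"fingers":[1,1,1,1,1]}' 
python3 -m jog '{"rotation":[[0,0,0],[0,0,0],[0,0,0],[0,0,0],[0,0,0]],"xyz":[[0,0,-0.03],[0,0,-0.05],[0,0,-0.06],[0,0,-0.06],[0,0,-0.04]],"fingers":[1,1,1,1,1]}' 
python3 -m jog '{"rotation":[[0,0,0],[0,0,0],[0,0,0],[0,0,0],[0,0,0]],"xyz":[[0,0,0],[0,0,0],[0,0,0],[0,0,0],[0,0,0]],"fingers":[1,1,1,1,1]}'
python3 - <<'E'
from dish import *
from workcell import get_image
d=get_image('top');s=get_image('scene');print(dish(d))
a=cv2.resize(d['frame'][150:230,170:277,::-1],(400,300));b=cv2.resize(s['frame'][155:235,210:317,::-1],(400,300))
cv2.imwrite('pics/p7.png',np.hstack([a,b]))
E
python3 go.py
```

```text
time: 12.27
tcp_pos: [642.5, 156.3, 93.1]
tcp_rot: [0.812, 0.583, 0.0, 0.0]
force: [1.2, 0.5, 2.1]
finger_gap: -0.1
gripper_force: 0.9
time: 12.68
tcp_pos: [643.0, 158.1, 119.5]
tcp_rot: [0.812, 0.583, -0.001, -0.0]
force: [-0.2, -0.4, -0.8]
finger_gap: 0.1
gripper_force: 0.0
time: 13.1
tcp_pos: [643.6, 158.2, 218.6]
tcp_rot: [0.812, 0.583, 0.001, 0.001]
force: [0.6, 0.1, 0.2]
finger_gap: 0.4
gripper_force: 0.0
time: 13.52
tcp_pos: [643.0, 158.2, 214.5]
tcp_rot: [0.812, 0.583, -0.001, -0.001]
force: [0.3, 0.5, -0.6]
finger_gap: -0.1
gripper_force: 0.0
((np.int64(53), array([566.0856818 ,   6.96496679]), np.float64(52.83164730038351)), 59)
t 13.6167 tcp [643.2 158.2 214.9] ytool [ 0.948 -0.32  -0.001] F [0.2 0.1 1. ] gap 0.0595722653835273
```

View pics/p7.png

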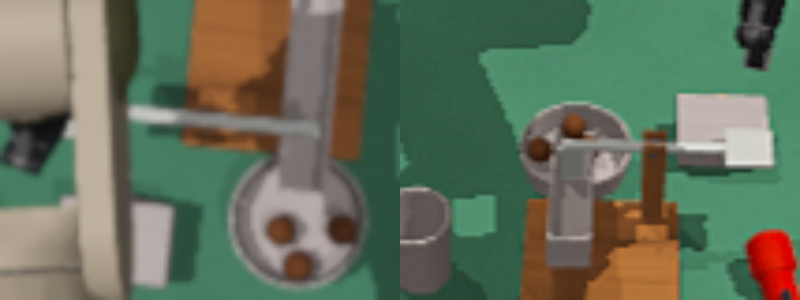

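The lever is level again with the gate shut. The three nuts are in the dish (left half), and the gripper is clear.

```bash
python3 -c "
from workcell import env
print(env.hand_in())"
```

```text
the job is handed in; nothing more can be done
None
```

The dish is under the spout with all three nuts in it, the lever is back up with the gate shut, and I handed the job in at about 13.6 s (no verdict came back).

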